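# Set the potter's wheel speed to the marked value and start it

### The arm

A 6-joint arm with a two-finger parallel gripper is mounted at the origin on the work surface. World frame = base frame: x ahead of the robot, y to its left, z up, the work surface at z = 0. Lengths are in m, angles in rad, forces in N, time in s.
With the tool pointing down it reaches from about 0.25 to 0.775 m from the base axis. Payload 4 kg.
Tool frame: the origin (TCP) lies on the centre line of the jaws, within the pads' length; the fingertips stand 8 mm ahead of it and the grasp point (between the pads) lies 11 mm behind it; z points along the fingers, y is the direction in which the jaws open and shut (so a half turn about z gives the same grasp; the last joint's range is limited). The gripper opens to 94 mm and grips with 3 to 60 N. Pads are 16 mm wide; open, the fingers measure 119 mm over their backs; the gripper's body (75 mm by 177 mm) begins 78 mm behind the grasp point.
Start: joints at [1.066, 0.087, 1.371, -0, 1.684, -0.103], TCP at [0.215, 0.506, 0.214] pointing down, gripper open.
Joint ranges: [-3.1, 3.1], [-0.76, 2.03], [0.27, 2.55], [-1.08, 4.22], [0.17, 2.65], [-2.57, 2.57]. Speed limits (rad/s): [2.79, 2.79, 3.14, 3.14, 3.14, 3.14].

### API

Orientations are given as [roll, pitch, yaw] about the fixed x, y, z axes, in that order (R = Rz(yaw) Ry(pitch) Rx(roll)).
In Python, from bench import * gives the robot as it stands.
- The arm moves only by the tool step_arm, never from a script. Its argument "steps" is a list of rows, each an object of numbers: "jaw": the opening, from 0 (shut) to 1 (fully open); "tx", "ty", "tz": the shift along the tool's x, y, z in m; "ax", "ay", "az": the turn, a rotation vector about the tool's x, y, z in rad. In form: [{"jaw": .., "tx": .., "ty": .., "tz": .., "ax": .., "ay": .., "az": ..}, ...]. A call has 1 to 8 rows; each row is the pose to reach, as a shift and turn from the pose measured when the call began, along the tool's axes at that moment; what a row does not reach only later rows make up. A row lasts 1/10 s, in which the tool goes at most 50 mm and 8.59 degrees, less where a joint would pass 70% of its speed; a pose out of reach is approached as far as the arm can. A call with a gripper value outside its range is refused whole. The fingers move at their own pace and stop on an object; the grip force is fixed at half the most. Time passes only in rows, so rows that repeat a pose let the fingers close. It gives the time, the measured TCP pose, the force and the opening at its end, in the units of the state.
- get_obs(): the state, without advancing time (a new reading comes with each control period).
- snapshot(name): name is "scene" or "top"; returns (picture, depth): 480x640x3 uint8, red, green, blue; 480x640 float32, m along the optical axis (not along the pixel's ray), 0 where there is no reading.
- camera_model(name): a dict with "intrinsics" (3x3 intrinsics, pixels), "origin" and "orientation" of the camera in the world. Camera axes: x right, y down, z forward; pixel columns grow to the right and rows downward; lengths in m; the calibration is good to about 2 mm. A picture is of the moment at which its call begins. camera_model takes no time and is no camera call.
- close_job(): hands the job in, once; it reports no verdict.
Trained networks look in the newest picture that a camera, given by its name, has taken for a name from the list of things; names that differ only in an ending like _2 or _b are one class to them, and where a whole thing is asked for, a point or a joint stands for the part that bears it (a point fixed in the world has none). Each returns a list of dicts, best first, with "confidence" (0 to 1); they miss things now and then, are a little off and sometimes report something else, mostly with a low value. They report only what shows in the picture. A call takes as long as a camera call.
- silhouettes(camera, query): "pixels" (480x640 bool, what is visible of it) and "rect" ([left, top, right, bottom] in pixels, round what is visible of it).
The state is a dict: "time": time; "joint_positions": joint angles; "qvel": joint speeds; "joint_torque": joint torques, N m; "tool_pos": TCP position; "ee_rot": TCP orientation; "wrist_force": force on the tool from outside, world axes, zero at the start; "wrist_torque": the same for the moment, N m; "width": finger opening in m.
Only numpy, scipy, OpenCV 4.12 (cv2) and the standard library are available. Lean on these libraries where they do the work, as an engineer would, in place of code of your own. Each camera call takes 0.05 s, during which the arm holds its last target. There are 200 camera calls.

### The job

On the pottery wheel's grey control box, turn the black speed dial clockwise by pushing its upright wooden handle until the white pointer line lines up with the red marker on the scale, and let go of it. Then press the green start button all the way in and let it spring back. Leave the red marker where it is, and do not disturb the pot or the jar standing beside the box.

Things in the scene. Friction and masses are not known exactly. Their poses are not given: they have to be found in the camera images.
- box: fixed grey control box on the table, 230 mm (own x) by 320 mm (own y) by 70 mm high, origin at the centre of its underside, x away from the robot, y to the left, yaw varies by up to 0.5 rad. On its top: a round white scale plate (radius 106 mm, 4 mm thick) with the black dial, centred at own (0, -50 mm), and the green start button at own (-40, +115 mm)
- axis (a point): the dial's upright axis of rotation, at the height of the dial's top face (92 mm above the table)
- dial (a joint): angle of the speed dial, a black disc of radius 75 mm and 18 mm thick with a white pointer line along one radius; grows clockwise seen from above, end stops at 0 and 4.71 rad; at 0 the pointer looks towards own (-x, +y) of the box, midway between them. It turns stiffly (friction about 0.12 N m, some 2 to 3 N at the handle) and stays where it is left. It starts 0.9 to 3.5 rad short of the marker, so clockwise is the way to go
- handle (a point): top centre of the dial's upright wooden handle, a cylinder 22 mm in diameter and 45 mm tall standing on the dial 55 mm from its axis, on the same radius as the white pointer line; the handle's top is 137 mm above the table. x points outward along the pointer
- pointer (a point): outer end of the white pointer line, on the dial's top rim 75 mm from the axis; x points outward along the pointer
- marker (a joint): angle of the red marker on the scale, counted like the dial's, so the dial is set when the two are equal; it differs from run to run, and it can be shifted by hand against friction (about 8 N)
- mark (a point): inner end of the red marker, a red tab 10 mm wide reaching from 82 to 114 mm from the dial's axis, top at 82 mm above the table; x points outward along it
- start_top (a point): top centre of the green round start button, 40 mm in diameter, 92 mm above the table; it goes 6 mm straight down against a spring (5 N when fully in) and springs back
- start (a joint): travel of the start button: 0 is out, 0.006 m is fully in
- pot: loose terracotta pot, 104 mm wide, 105 mm high, to the right of the box; origin at the centre of its underside
- jar: loose white glaze jar with a black cap, 76 mm wide, 95 mm high, to the left of the box; origin at the centre of its underside

How it is judged:
By the outcome, as a careful person would: the job done as asked, in the order asked, and still so for the second after the job is handed in, with the robot touching nothing.
It also fails if it takes over 48 s, if anything falls off the work surface, if the arm or the gripper's body presses on something with over 40 N, if the wrist force passes 120 N, or if a joint passes its speed limit or range.

## Working session

There is one attempt and no reset: what is moved stays moved. The work goes in short steps, Python scripts to look and compute and a tool call to move; the robot and the scene stay as the last step left them, time stands still between calls to the robot, and variables do not carry over. Pictures are saved under pics/ and viewed, about 8 in all and at most 12, crops included, and the job is handed in when it is done.

Besides the shell and the picture viewer there is one more tool, called as name(argument=value, ...) on one line, values as JSON. step_arm: Moves the arm, as the interface text tells. Its arguments: {"type":"object","properties":{"steps":{"type":"array"}},"required":["steps"]}

```bash
mkdir -p pics; cat > h.py <<'E'
from bench import *
import numpy as np, cv2
from scipy.spatial.transform import Rotation as R
def cam(n):
    c=camera_model(n); K=np.array(c["intrinsics"]); o=np.array(c["origin"]); q=np.array(c["orientation"])
    Rm=q if q.shape==(3,3) else R.from_euler('xyz',q).as_matrix()
    return K,o,Rm
def ray(n,u,v,z):
    "intersect pixels with plane z"
    K,o,Rm=cam(n); d=np.stack([np.atleast_1d(u),np.atleast_1d(v),np.ones_like(np.atleast_1d(u),float)]).astype(float)
    d=Rm@np.linalg.inv(K)@d
    return (o[:,None]+d*((z-o[2])/d[2])).T
def pts(n,dep):
    K,o,Rm=cam(n); v,u=np.mgrid[:480,:640]
    p=np.stack([(u-K[0,2])/K[0,0]*dep,(v-K[1,2])/K[1,1]*dep,dep],-1)
    return p@Rm.T+o
def proj(n,P):
    K,o,Rm=cam(n); p=(np.atleast_2d(P)-o)@Rm@K.T
    return p[:,:2]/p[:,2:]
E
python3 - <<'E'
from h import *
s=get_obs(); print({k:np.round(v,3) for k,v in s.items()})
for n in("scene","top"):
    im,d=snapshot(n); cv2.imwrite(f"pics/{n}0.png",im[...,::-1]); np.savez(f"{n}0.npz",im=im,d=d)
    c=camera_model(n);print(n,c)
E
```

```text
{'time': np.float64(0.0), 'joint_positions': array([ 1.066,  0.088,  1.372, -0.   ,  1.684, -0.103]), 'qvel': array([ 0.002,  0.001, -0.001, -0.   ,  0.002,  0.002]), 'joint_torque': array([-0.0000e+00, -3.4019e+01, -3.0243e+01,  7.2000e-02,  3.3000e-02,
       -0.0000e+00]), 'tool_pos': array([0.215, 0.506, 0.212]), 'ee_rot': array([-3.139, -0.   ,  2.74 ]), 'wrist_force': array([-0.164, -0.113,  0.647]), 'wrist_torque': array([ 0.025, -0.012,  0.042]), 'width': np.float64(0.094)}
scene {'intrinsics': array([[447.96167637,   0.        , 323.12997755],
       [  0.        , 447.96167637, 236.26126492],
       [  0.        ,   0.        ,   1.        ]]), 'origin': array([1.00196356, 0.33723127, 0.67477534]), 'orientation': array([-2.39250898, -0.00867027,  2.229497  ])}
top {'intrinsics': array([[456.0555677 ,   0.        , 324.47908137],
       [  0.        , 456.0555677 , 236.26757182],
       [  0.        ,   0.        ,   1.        ]]), 'origin': array([0.53457157, 0.01244441, 0.98124344]), 'orientation': array([-3.08854755,  0.03177948, -1.56153329])}
```

View pics/top0.png

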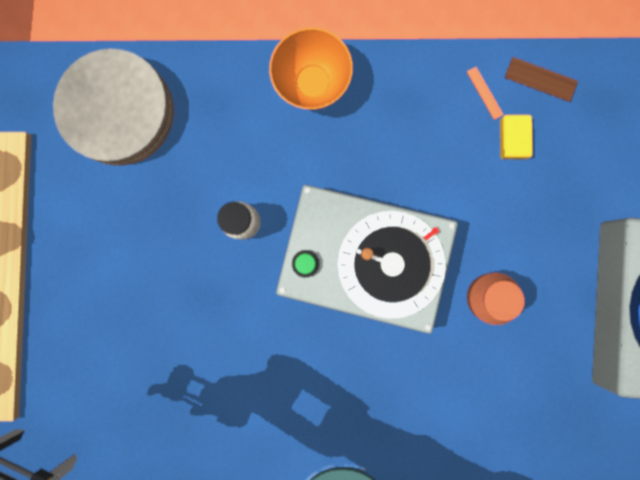

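View pics/scene0.png

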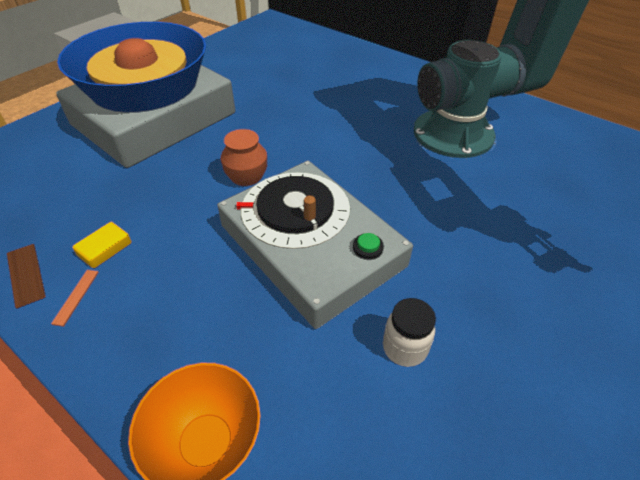

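Top view: dial centre ≈(392,264), handle (367,254), red marker (432,234), green button (305,264), jar (238,220), pot (497,298). Scene view agrees. Now I'll measure these in world coordinates.

```bash
cat > meas.py <<'E'
from h import *
def measure(n,im,axis=None):
    hsv=cv2.cvtColor(im,cv2.COLOR_RGB2HSV); H,S,V=[hsv[...,i].astype(int) for i in range(3)]
    u0,v0=proj(n,[0.49,-0.13,0.09])[0] if axis is None else proj(n,[*axis,0.09])[0]
    vv,uu=np.mgrid[:480,:640]; near=np.hypot(uu-u0,vv-v0)<75
    out={}
    red=((H<6)|(H>174))&(S>170)&(V>130)&near
    v,u=np.nonzero(red); out['red']=ray(n,u,v,.082)[:,:2]
    g=(H>50)&(H<80)&(S>120)&(V>90)
    v,u=np.nonzero(g); out['green']=ray(n,u,v,.092)[:,:2]
    w=(S<60)&(V>215)&near
    v,u=np.nonzero(w); out['white_plate']=ray(n,u,v,.074)[:,:2]; out['white_dial']=ray(n,u,v,.092)[:,:2]
    br=(H>4)&(H<16)&(S>90)&(V>60)&near&~red
    v,u=np.nonzero(br); out['handle']=ray(n,u,v,.137)[:,:2]
    k=(V<60)&near; out['k']=k
    v,u=np.nonzero(k); out['black']=ray(n,u,v,.092)[:,:2]
    return out
E
python3 - <<'E'
from meas import *
for n in("scene","top"):
    f=np.load(n+"0.npz"); im,d=f['im'],f['d']
    m=measure(n,im)
    # axis: enclosing circles of black (r 75) 
    def circ(p):
        c,r=cv2.minEnclosingCircle(p.astype(np.float32)*1000);return np.round(c,1),round(r,1)
    for k in('black','white_plate','green','red','handle'):
        p=m[k]; print(n,k,len(p),(p.mean(0)*1000).round(1) if len(p) else '',circ(p) if len(p) else '')
    for q in("jar","pot"):
        P=pts(n,d); r=silhouettes(n,q); 
        if r:
            a=P[r[0]['pixels']&(d>0)]; print(q,r[0]['confidence'],a.min(0).round(3),a.max(0).round(3))
f=np.load("top0.npz"); P=pts("top",f['d'])
r=silhouettes("top","box")[0]; print(r['confidence'])
a=P[r['pixels']&(f['d']>0)]; a=a[(abs(a[:,2]-.072)<.012)]
print(np.median(a[:,2]),cv2.minAreaRect((a[:,:2]*1000).astype(np.float32)))
im=f['im'][170:350,260:530]; cv2.imwrite("pics/crop1.png",cv2.resize(im,None,fx=2.9,fy=2.9,interpolation=cv2.INTER_CUBIC)[...,::-1])
E
```

```text
scene black 2754 [539.5 -87.5] (array([ 543.6, -115. ]), 104.3)
scene white_plate 2317 [541.2 -70.6] (array([527.9, -91.8]), 105.0)
scene green 317 [530.8  80.4] (array([531.5,  80.8]), 21.9)
scene red 75 [ 591.9 -167.7] (array([ 590.7, -167.3]), 16.2)
scene handle 2090 [ 537.1 -189.9] (array([ 529.9, -147.9]), 153.5)
jar 0.64 [ 0.519  0.184 -0.001] [0.656 0.259 0.099]
top black 2154 [ 538.2 -109.6] (array([529.6, -91.2]), 69.4)
top white_plate 4302 [516.5 -93.1] (array([ 523. , -110.1]), 133.5)
top green 350 [528.5  78.9] (array([528.4,  78.9]), 20.6)
top red 35 [ 590.5 -169.3] (array([ 589.1, -167.5]), 13.6)
top handle 714 [ 487.9 -204.2] (array([ 496.1, -137.2]), 123.0)
jar 0.84 [ 0.578  0.182 -0.004] [0.653 0.253 0.1  ]
pot 0.92 [ 0.41  -0.376 -0.005] [ 0.513 -0.247  0.109]
0.7
0.07078395688926148 ((540.17236328125, -41.565582275390625), (319.09552001953125, 230.32154846191406), 76.45301055908203)
```

View pics/crop1.png

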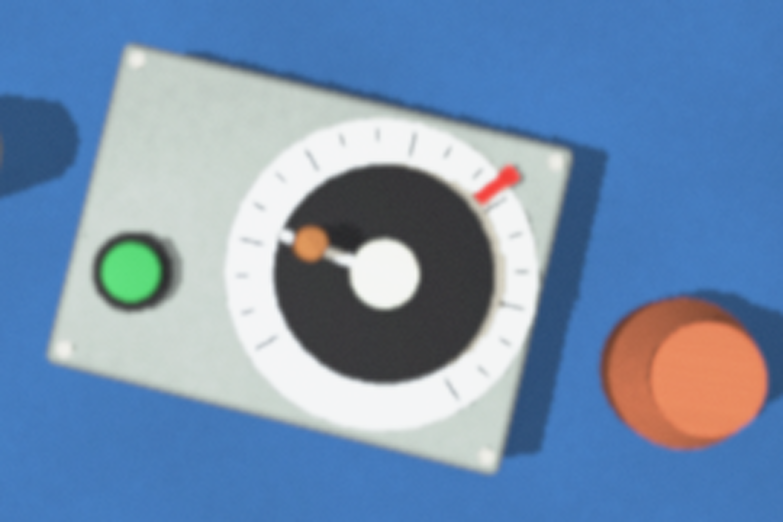

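```bash
python3 - <<'E'
from meas import *
def top(x,y,z): return ray("top",260+(x+.5)/2.9-.5,170+(y+.5)/2.9-.5,z)[0,:2]
cap=top(385,274,.094); h=top(310,243,.137); p=top(284,235,.092); 
f=np.load("top0.npz"); m=measure("top",f['im']); ms=measure("scene",np.load("scene0.npz")['im'])
box=np.array([.5402,-.0416]); y=np.radians(76.453-90); Rz=np.array([[np.cos(y),-np.sin(y)],[np.sin(y),np.cos(y)]])
ax=box+Rz@[0,-.05]; print("axis",ax,cap,"btn",box+Rz@[-.04,.115])
A=(ax+cap)/2
for k,q in dict(h=h,p=p,redin=top(479,200,.082),redout=top(518,172,.082),redT=m['red'].mean(0),redS=ms['red'].mean(0)).items():
    d=q-A; print(k,q.round(4),np.hypot(*d).round(4),np.arctan2(d[1],d[0]).round(3))
print("pointer zero dir",y+3*np.pi/4)
E
```

```text
axis [ 0.52848785 -0.0902089 ] [ 0.52843501 -0.09087942] btn [0.52825081 0.0795702 ]
h [ 0.548  -0.0383] 0.0558 1.213
p [ 0.5539 -0.0236] 0.0716 1.208
redin [ 0.5789 -0.1555] 0.0823 -0.911
redout [ 0.5981 -0.1818] 0.1147 -0.919
redT [ 0.5905 -0.1693] 0.1002 -0.903
redS [ 0.5919 -0.1677] 0.0999 -0.883
pointer zero dir 2.119754736424673
```

step_arm(steps=[{"jaw": 0.5,"tx": -0.519,"ty": -0.371,"tz": 0.0,"az": 1.53},{"jaw": 0.5,"tx": -0.519,"ty": -0.371,"tz": 0.0,"az": 1.53},{"jaw": 0.5,"tx": -0.519,"ty": -0.371,"tz": 0.0,"az": 1.53},{"jaw": 0.5,"tx": -0.519,"ty": -0.371,"tz": 0.0,"az": 1.53},{"jaw": 0.5,"tx": -0.519,"ty": -0.371,"tz": 0.0,"az": 1.53},{"jaw": 0.5,"tx": -0.519,"ty": -0.371,"tz": 0.0,"az": 1.53},{"jaw": 0.5,"tx": -0.519,"ty": -0.371,"tz": 0.0,"az": 1.53},{"jaw": 0.5,"tx": -0.519,"ty": -0.371,"tz": 0.0,"az": 1.53}])

```text
invalid input
```

```bash
cat > rel.py <<'E'
import sys; from h import *
x,y,z,yaw=map(float,sys.argv[1:5]); s=get_obs()
Rc=R.from_euler('xyz',s['ee_rot']); Rt=R.from_euler('xyz',[np.pi,0,yaw])
print("t",s['time'],"pos",np.round(s['tool_pos'],4),"rot",np.round(s['ee_rot'],3),"w",round(float(s['width']),4),"j6",round(float(s['joint_positions'][5]),3),"F",np.round(s['wrist_force'],1))
print("shift",Rc.inv().apply(np.array([x,y,z])-s['tool_pos']).round(4),"turn",(Rc.inv()*Rt).as_rotvec().round(3))
E
python3 rel.py 0.548 -0.0385 0.212 1.21
```

```text
t 0.35 pos [0.215  0.5061 0.2132] rot [-3.141 -0.     2.74 ] w 0.0938 j6 -0.103 F [ 0.3 -0.4 -0. ]
shift [-0.5194 -0.371   0.0014] turn [-0.    0.    1.53]
```

Rows evidently need all the fields.

step_arm(steps=[{"jaw": 0.5,"tx": -0.519,"ty": -0.371,"tz": 0.0,"ax": 0,"ay": 0,"az": 1.53},{"jaw": 0.5,"tx": -0.519,"ty": -0.371,"tz": 0.0,"ax": 0,"ay": 0,"az": 1.53},{"jaw": 0.5,"tx": -0.519,"ty": -0.371,"tz": 0.0,"ax": 0,"ay": 0,"az": 1.53},{"jaw": 0.5,"tx": -0.519,"ty": -0.371,"tz": 0.0,"ax": 0,"ay": 0,"az": 1.53},{"jaw": 0.5,"tx": -0.519,"ty": -0.371,"tz": 0.0,"ax": 0,"ay": 0,"az": 1.53},{"jaw": 0.5,"tx": -0.519,"ty": -0.371,"tz": 0.0,"ax": 0,"ay": 0,"az": 1.53},{"jaw": 0.5,"tx": -0.519,"ty": -0.371,"tz": 0.0,"ax": 0,"ay": 0,"az": 1.53},{"jaw": 0.5,"tx": -0.519,"ty": -0.371,"tz": 0.0,"ax": 0,"ay": 0,"az": 1.53}])

```text
time: 1.15
tool_pos: [0.4242, 0.163, 0.2138]
ee_rot: [3.141, -0.0, 1.534]
wrist_force: [1.3, 0.6, 0.3]
width: 0.047
```

```bash
python3 rel.py 0.548 -0.0385 0.212 1.21
```

```text
t 1.15 pos [0.4242 0.163  0.2138] rot [ 3.141 -0.     1.534] w 0.047 j6 0.279 F [1.3 0.6 0.3]
shift [-0.1968  0.1311  0.0019] turn [ 0.001 -0.     0.324]
```

step_arm(steps=[{"jaw": 0.45,"tx": -0.197,"ty": 0.131,"tz": 0.0,"ax": 0,"ay": 0,"az": 0.324},{"jaw": 0.45,"tx": -0.197,"ty": 0.131,"tz": 0.0,"ax": 0,"ay": 0,"az": 0.324},{"jaw": 0.45,"tx": -0.197,"ty": 0.131,"tz": 0.0,"ax": 0,"ay": 0,"az": 0.324},{"jaw": 0.45,"tx": -0.197,"ty": 0.131,"tz": 0.0,"ax": 0,"ay": 0,"az": 0.324},{"jaw": 0.45,"tx": -0.197,"ty": 0.131,"tz": 0.0,"ax": 0,"ay": 0,"az": 0.324},{"jaw": 0.45,"tx": -0.197,"ty": 0.131,"tz": 0.0,"ax": 0,"ay": 0,"az": 0.324},{"jaw": 0.45,"tx": -0.197,"ty": 0.131,"tz": 0.0,"ax": 0,"ay": 0,"az": 0.324}])

```text
time: 1.85
tool_pos: [0.5477, -0.0391, 0.2134]
ee_rot: [-3.141, -0.001, 1.208]
wrist_force: [-1.0, -0.0, 0.5]
width: 0.0426
```

```bash
python3 rel.py 0.548 -0.0385 0.119 1.21
```

```text
t 1.85 pos [ 0.5477 -0.0391  0.2134] rot [-3.141e+00 -1.000e-03  1.208e+00] w 0.0426 j6 0.188 F [-1.  -0.   0.5]
shift [0.0006 0.0001 0.0944] turn [-0.001 -0.001 -0.002]
```

step_arm(steps=[{"jaw": 0.45,"tx": 0,"ty": 0,"tz": 0.03,"ax": 0,"ay": 0,"az": 0},{"jaw": 0.45,"tx": 0,"ty": 0,"tz": 0.055,"ax": 0,"ay": 0,"az": 0},{"jaw": 0.45,"tx": 0,"ty": 0,"tz": 0.07,"ax": 0,"ay": 0,"az": 0},{"jaw": 0.45,"tx": 0,"ty": 0,"tz": 0.085,"ax": 0,"ay": 0,"az": 0},{"jaw": 0.4,"tx": 0,"ty": 0,"tz": 0.094,"ax": 0,"ay": 0,"az": 0},{"jaw": 0.35,"tx": 0,"ty": 0,"tz": 0.094,"ax": 0,"ay": 0,"az": 0},{"jaw": 0.32,"tx": 0,"ty": 0,"tz": 0.094,"ax": 0,"ay": 0,"az": 0}])

```text
time: 2.55
tool_pos: [0.5481, -0.0389, 0.1201]
ee_rot: [3.141, -0.001, 1.208]
wrist_force: [0.9, -0.3, 0.6]
width: 0.0307
```

```bash
python3 rel.py 0.548 -0.0385 0.119 1.21; python3 - <<'E'
from h import *
im,d=snapshot("scene"); u,v=proj("scene",[.528,-.09,.1])[0].astype(int)
cv2.imwrite("pics/s1.png",cv2.resize(im[v-80:v+80,u-100:u+100],None,fx=3,fy=3)[...,::-1])
E
```

```text
t 2.55 pos [ 0.5481 -0.0389  0.1201] rot [ 3.141e+00 -1.000e-03  1.208e+00] w 0.0307 j6 0.188 F [ 0.9 -0.3  0.6]
shift [ 0.0003 -0.0003  0.0011] turn [ 0.001 -0.001 -0.002]
```

View pics/s1.png

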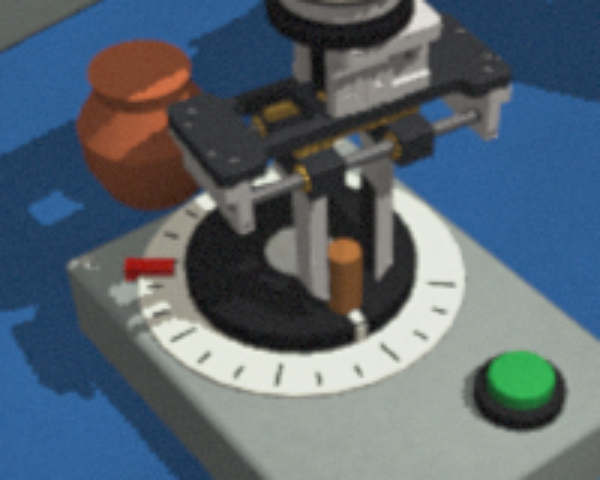

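Fingers straddle the handle (crop handle (345,275), fingers (312,245) and (383,235)). Now I'll swing them around the dial's axis.

step_arm(steps=[{"jaw": 0.32,"tx": -0.0005,"ty": 0.0071,"tz": 0,"ax": 0,"ay": 0,"az": 0.13},{"jaw": 0.32,"tx": -0.0018,"ty": 0.0141,"tz": 0,"ax": 0,"ay": 0,"az": 0.26},{"jaw": 0.32,"tx": -0.0041,"ty": 0.0209,"tz": 0,"ax": 0,"ay": 0,"az": 0.39},{"jaw": 0.32,"tx": -0.0073,"ty": 0.0273,"tz": 0,"ax": 0,"ay": 0,"az": 0.52},{"jaw": 0.32,"tx": -0.0112,"ty": 0.0333,"tz": 0,"ax": 0,"ay": 0,"az": 0.65},{"jaw": 0.32,"tx": -0.0159,"ty": 0.0387,"tz": 0,"ax": 0,"ay": 0,"az": 0.78},{"jaw": 0.32,"tx": -0.0213,"ty": 0.0434,"tz": 0,"ax": 0,"ay": 0,"az": 0.91},{"jaw": 0.32,"tx": -0.0272,"ty": 0.0474,"tz": 0,"ax": 0,"ay": 0,"az": 1.04}])

```text
time: 3.4
tool_pos: [0.5834, -0.0802, 0.1215]
ee_rot: [-3.139, -0.003, 0.163]
wrist_force: [-1.3, 3.2, 0.3]
width: 0.0302
```

```bash
cat > arc.py <<'E'
# rows for arc about dial axis to tool angles given (world yaw = angle)
import sys; from h import *
A=np.array([.5285,-.0905]); r=.055; s=get_obs(); Rc=R.from_euler('xyz',s['ee_rot']); p=s['tool_pos']
print(s['time'],p.round(4),s['ee_rot'].round(3),"ang",np.arctan2(p[1]-A[1],p[0]-A[0]).round(3),"r",np.hypot(*(p[:2]-A)).round(4),"F",s['wrist_force'].round(1),"j6",s['joint_positions'][5].round(2))
for a in map(float,sys.argv[1:]):
    t=np.array([*(A+r*np.array([np.cos(a),np.sin(a)])),.119])
    print(a,Rc.inv().apply(t-p).round(4),(Rc.inv()*R.from_euler('xyz',[np.pi,0,a])).as_rotvec().round(3))
E
python3 arc.py 0.03 -0.1 -.23 -.36 -.49 -.62 -.74 -.85
```

```text
3.4 [ 0.5834 -0.0802  0.1215] [-3.139e+00 -3.000e-03  1.630e-01] ang 0.186 r 0.0559 F [-1.3  3.2  0.3] j6 1.17
0.03 [-0.0013  0.0086  0.0024] [-0.003 -0.003  0.134]
-0.1 [-0.0028  0.0156  0.0024] [-0.003 -0.002  0.264]
-0.23 [-0.0051  0.0224  0.0024] [-0.003 -0.002  0.394]
-0.36 [-0.0082  0.0288  0.0024] [-0.004 -0.002  0.524]
-0.49 [-0.0122  0.0347  0.0023] [-0.004 -0.002  0.653]
-0.62 [-0.0169  0.0401  0.0023] [-0.004 -0.002  0.783]
-0.74 [-0.0218  0.0445  0.0023] [-0.004 -0.001  0.903]
-0.85 [-0.0268  0.048   0.0022] [-4.000e-03 -1.000e-03  1.013e+00]
```

step_arm(steps=[{"jaw": 0.32,"tx": -0.0013,"ty": 0.0086,"tz": 0.001,"ax": 0,"ay": 0,"az": 0.134},{"jaw": 0.32,"tx": -0.0028,"ty": 0.0156,"tz": 0.002,"ax": 0,"ay": 0,"az": 0.264},{"jaw": 0.32,"tx": -0.0051,"ty": 0.0224,"tz": 0.002,"ax": 0,"ay": 0,"az": 0.394},{"jaw": 0.32,"tx": -0.0082,"ty": 0.0288,"tz": 0.002,"ax": 0,"ay": 0,"az": 0.524},{"jaw": 0.32,"tx": -0.0122,"ty": 0.0347,"tz": 0.002,"ax": 0,"ay": 0,"az": 0.653},{"jaw": 0.32,"tx": -0.0169,"ty": 0.0401,"tz": 0.002,"ax": 0,"ay": 0,"az": 0.783},{"jaw": 0.32,"tx": -0.0218,"ty": 0.0445,"tz": 0.002,"ax": 0,"ay": 0,"az": 0.903},{"jaw": 0.32,"tx": -0.0268,"ty": 0.048,"tz": 0.002,"ax": 0,"ay": 0,"az": 1.013}])

```text
time: 4.2
tool_pos: [0.5669, -0.1316, 0.1211]
ee_rot: [-3.133, -0.002, -0.854]
wrist_force: [3.3, 1.4, -0.2]
width: 0.0303
```

```bash
python3 arc.py -0.85 -.9 -.95 -1.0; python3 - <<'E'
from h import *
im,d=snapshot("scene"); u,v=proj("scene",[.528,-.09,.1])[0].astype(int)
cv2.imwrite("pics/s2.png",cv2.resize(im[v-70:v+70,u-90:u+90],None,fx=4,fy=4,interpolation=cv2.INTER_CUBIC)[...,::-1]); print(u,v)
E
```

```text
4.2 [ 0.5669 -0.1316  0.1211] [-3.133e+00 -2.000e-03 -8.540e-01] ang -0.819 r 0.0562 F [ 3.3  1.4 -0.2] j6 2.09
-0.85 [-0.0012  0.0018  0.0021] [-0.009 -0.002 -0.004]
-0.9 [-0.0012  0.0045  0.0021] [-0.009 -0.002  0.046]
-0.95 [-0.0014  0.0073  0.002 ] [-0.009 -0.002  0.096]
-1.0 [-0.0018  0.01    0.002 ] [-0.009 -0.002  0.146]
295 196
```

View pics/s2.png

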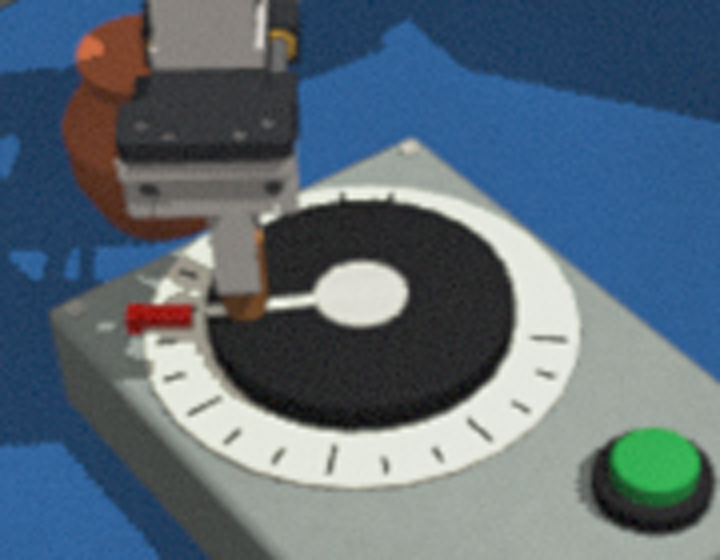

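Pointer line in the crop goes from (312,303) to (210,309); red tab from (192,316) to (130,318): nearly aligned. I'll compute the remainder.

```bash
python3 - <<'E'
from h import *
A=np.array([.5285,-.0905])
def f(x,y,z):
    q=ray("scene",205+(x+.5)/4-.5,126+(y+.5)/4-.5,z)[0,:2]-A; print(q.round(4),np.hypot(*q).round(4),np.arctan2(q[1],q[0]).round(3))
for a in[(360,293,.094),(312,303,.092),(270,306,.092),(210,309,.092),(192,316,.082),(160,317,.082),(130,318,.082)]: f(*a)
E
```

```text
[-0.0003 -0.0018] 0.0018 -1.751
[ 0.0177 -0.0167] 0.0243 -0.756
[ 0.0317 -0.031 ] 0.0443 -0.775
[ 0.0509 -0.052 ] 0.0728 -0.796
[ 0.0526 -0.0636] 0.0826 -0.879
[ 0.0627 -0.0752] 0.0979 -0.876
[ 0.0721 -0.086 ] 0.1123 -0.873
```

step_arm(steps=[{"jaw": 0.32,"tx": -0.001,"ty": 0.003,"tz": 0.001,"ax": 0,"ay": 0,"az": 0.03},{"jaw": 0.32,"tx": -0.001,"ty": 0.0055,"tz": 0.001,"ax": 0,"ay": 0,"az": 0.07},{"jaw": 0.32,"tx": -0.001,"ty": 0.0055,"tz": 0.001,"ax": 0,"ay": 0,"az": 0.07}])

```text
time: 4.55
tool_pos: [0.5625, -0.1356, 0.1214]
ee_rot: [-3.132, -0.005, -0.926]
wrist_force: [3.1, 1.0, 1.0]
width: 0.0301
```

```bash
python3 arc.py -0.9; python3 - <<'E'
from h import *
im,d=snapshot("scene"); u,v=295,196
cv2.imwrite("pics/s3.png",cv2.resize(im[166:236,210:310],None,fx=7,fy=7,interpolation=cv2.INTER_CUBIC)[...,::-1]); print(u,v)
E
```

```text
4.55 [ 0.5625 -0.1356  0.1214] [-3.132 -0.005 -0.926] ang -0.924 r 0.0565 F [3.1 1.  1. ] j6 2.16
-0.9 [-0.0015 -0.0013  0.0024] [-0.01  -0.005 -0.026]
295 196
```

View pics/s3.png

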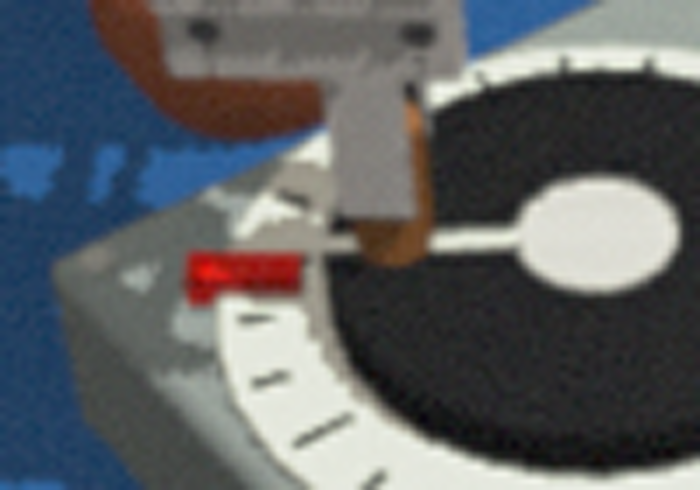

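Pointer runs from (517,238) to (330,244); the red tab from (300,272) to (190,276).

```bash
python3 - <<'E'
from h import *
A=np.array([.5285,-.0905])
def f(x,y,z):
    q=ray("scene",210+(x+.5)/7-.5,166+(y+.5)/7-.5,z)[0,:2]-A; q2=q+[.0003,.0018];print(q.round(4),np.hypot(*q2).round(4),np.arctan2(q2[1],q2[0]).round(3))
for a in[(600,233,.094),(517,238,.092),(440,241,.092),(330,244,.092),(300,272,.082),(245,275,.082),(190,277,.082)]: f(*a)
E
```

```text
[-0.0011 -0.0008] 0.0013 2.268
[ 0.0129 -0.0188] 0.0215 -0.912
[ 0.0269 -0.0346] 0.0426 -0.879
[ 0.0464 -0.0574] 0.0726 -0.872
[ 0.0525 -0.0643] 0.0818 -0.869
[ 0.0627 -0.0753] 0.0968 -0.862
[ 0.0726 -0.0866] 0.1119 -0.86
```

step_arm(steps=[{"jaw": 0.36,"tx": 0,"ty": -0.004,"tz": 0,"ax": 0,"ay": 0,"az": 0},{"jaw": 0.36,"tx": 0,"ty": -0.0035,"tz": 0,"ax": 0,"ay": 0,"az": 0},{"jaw": 0.36,"tx": 0,"ty": -0.0035,"tz": -0.015,"ax": 0,"ay": 0,"az": 0},{"jaw": 0.36,"tx": 0,"ty": -0.0035,"tz": -0.045,"ax": 0,"ay": 0,"az": 0},{"jaw": 0.36,"tx": 0,"ty": -0.0035,"tz": -0.09,"ax": 0,"ay": 0,"az": 0},{"jaw": 0.36,"tx": 0,"ty": -0.0035,"tz": -0.095,"ax": 0,"ay": 0,"az": 0}])

```text
time: 5.2
tool_pos: [0.5669, -0.1347, 0.2247]
ee_rot: [-3.125, -0.015, -0.925]
wrist_force: [-0.1, -0.2, 0.3]
width: 0.0335
```

```bash
python3 rel.py 0.40 0.13 0.215 0.8
```

```text
t 5.2 pos [ 0.5669 -0.1347  0.2247] rot [-3.125 -0.015 -0.925] w 0.0335 j6 2.163 F [-0.1 -0.2  0.3]
shift [-0.3119 -0.0259  0.0053] turn [ 1.000e-03 -2.600e-02 -1.725e+00]
```

step_arm(steps=[{"jaw": 0.36,"tx": -0.312,"ty": -0.026,"tz": 0.005,"ax": 0,"ay": -0.02,"az": -1.2},{"jaw": 0.36,"tx": -0.312,"ty": -0.026,"tz": 0.005,"ax": 0,"ay": -0.02,"az": -1.2},{"jaw": 0.36,"tx": -0.312,"ty": -0.026,"tz": 0.005,"ax": 0,"ay": -0.02,"az": -1.2},{"jaw": 0.36,"tx": -0.312,"ty": -0.026,"tz": 0.005,"ax": 0,"ay": -0.02,"az": -1.2},{"jaw": 0.36,"tx": -0.312,"ty": -0.026,"tz": 0.005,"ax": 0,"ay": -0.02,"az": -1.2},{"jaw": 0.36,"tx": -0.312,"ty": -0.026,"tz": 0.005,"ax": 0,"ay": -0.02,"az": -1.2},{"jaw": 0.36,"tx": -0.312,"ty": -0.026,"tz": 0.005,"ax": 0,"ay": -0.02,"az": -1.2},{"jaw": 0.36,"tx": -0.312,"ty": -0.026,"tz": 0.005,"ax": 0,"ay": -0.02,"az": -1.2}])

```text
time: 6.0
tool_pos: [0.3986, 0.1319, 0.216]
ee_rot: [-3.139, -0.007, 0.285]
wrist_force: [0.7, -0.5, 0.3]
width: 0.0339
```

```bash
python3 rel.py 0.40 0.13 0.215 0.8; python3 - <<'E'
from h import *
o=[]
for n,A in(("top",[.5285,-.0905,.09]),("scene",[.528,-.09,.09])):
    ims=np.mean([snapshot(n)[0].astype(float) for _ in range(4)],0).astype(np.uint8)
    u,v=proj(n,A)[0].astype(int); print(n,u-60,v-60)
    o.append(cv2.resize(ims[v-60:v+40,u-60-5*(n=="scene"):u+60-5*(n=="scene")][:, :100] if n=="scene" else ims[v-60:v+40,u-40:u+60],(400,400),interpolation=cv2.INTER_CUBIC)); 
    np.save(n+"_c.npy",ims)
cv2.imwrite("pics/c2.png",np.hstack(o)[...,::-1])
E
```

```text
t 6.0 pos [0.3986 0.1319 0.216 ] rot [-3.139 -0.007  0.285] w 0.0339 j6 1.468 F [ 0.7 -0.5  0.3]
shift [0.0008 0.0022 0.001 ] turn [-0.    -0.007 -0.515]
top 331 204
scene 235 140
```

View pics/c2.png

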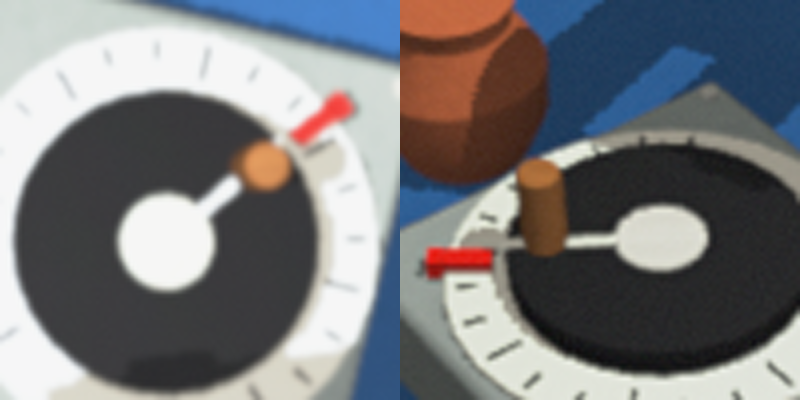

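Left (top): pointer from (204,212) through the handle (266,165) to (280,145), red tab (297,138)-(340,100). I'll sample both on their planes for the angle difference.

```bash
cat > ang.py <<'E'
from h import *
def angs(n,im,dA=(0,0)):
    A=np.array([.5285,-.0905])+dA; a=np.arange(-1.3,-.45,.004)
    def samp(r,z):
        P=np.array([[A[0]+r*np.cos(t),A[1]+r*np.sin(t),z] for t in a]); q=proj(n,P).astype(np.float32)
        return cv2.remap(im.astype(np.float32),q[:,:1],q[:,1:],cv2.INTER_LINEAR)[:,0]
    def cen(w):
        w=np.clip(w-.5*w.max(),0,None); return (w*a).sum()/w.sum()
    pt=[(r,round(cen(samp(r/1000,.0922).min(1)),3)) for r in(30,34,38,70)]
    rd=[(r,round(cen(np.clip(samp(r/1000,.082)@[1,-.5,-.5],0,None)),3)) for r in(88,94,100,106)]
    print(n,"pointer",pt,"red",rd)
if __name__=="__main__":
    for n in("top","scene"):
        im=np.load(n+"_c.npy"); hsv=cv2.cvtColor(im,cv2.COLOR_RGB2HSV)
        u,v=proj(n,[.5285,-.0905,.094])[0]; vv,uu=np.mgrid[:480,:640]
        m=(hsv[...,2]>150)&(hsv[...,1]<60)&(np.hypot(uu-u,vv-v)<17)
        m=cv2.morphologyEx(m.astype(np.uint8),cv2.MORPH_OPEN,np.ones((5,5)))>0
        y,x=np.nonzero(m); dA=ray(n,x,y,.094)[:,:2].mean(0)-[.5285,-.0905]; print(n,len(x),"cap off",dA.round(4))
        angs(n,im,dA); angs(n,im)
E
python3 ang.py
```

```text
top 468 cap off [ 0.0008 -0.0006]
top pointer [(30, np.float64(-0.853)), (34, np.float64(-0.853)), (38, np.float64(-0.853)), (70, np.float64(-0.855))] red [(88, np.float64(-0.907)), (94, np.float64(-0.904)), (100, np.float64(-0.906)), (106, np.float64(-0.905))]
top pointer [(30, np.float64(-0.846)), (34, np.float64(-0.848)), (38, np.float64(-0.848)), (70, np.float64(-0.867))] red [(88, np.float64(-0.904)), (94, np.float64(-0.901)), (100, np.float64(-0.903)), (106, np.float64(-0.902))]
scene 278 cap off [-0.0002 -0.0015]
scene pointer [(30, np.float64(-0.904)), (34, np.float64(-0.899)), (38, np.float64(-0.888)), (70, np.float64(-0.876))] red [(88, np.float64(-0.893)), (94, np.float64(-0.894)), (100, np.float64(-0.893)), (106, np.float64(-0.891))]
scene pointer [(30, np.float64(-0.942)), (34, np.float64(-0.932)), (38, np.float64(-0.924)), (70, np.float64(-0.893))] red [(88, np.float64(-0.905)), (94, np.float64(-0.906)), (100, np.float64(-0.904)), (106, np.float64(-0.903))]
```

Top (self-consistent) says ≈0.05 rad short, scene ≈0.02 rad. One small nudge of ≈0.04 rad more.

```bash
python3 rel.py 0.5645 -0.133 0.216 -0.88
```

```text
t 6.4 pos [0.4002 0.1297 0.2152] rot [-3.139 -0.005  0.272] w 0.0343 j6 1.475 F [-0.7 -0.3  0.4]
shift [ 0.0875  0.2972 -0.001 ] turn [-0.005 -0.003  1.152]
```

step_arm(steps=[{"jaw": 0.45,"tx": 0.0875,"ty": 0.2972,"tz": -0.001,"ax": 0,"ay": 0,"az": 1.152},{"jaw": 0.45,"tx": 0.0875,"ty": 0.2972,"tz": -0.001,"ax": 0,"ay": 0,"az": 1.152},{"jaw": 0.45,"tx": 0.0875,"ty": 0.2972,"tz": -0.001,"ax": 0,"ay": 0,"az": 1.152},{"jaw": 0.45,"tx": 0.0875,"ty": 0.2972,"tz": -0.001,"ax": 0,"ay": 0,"az": 1.152},{"jaw": 0.45,"tx": 0.0875,"ty": 0.2972,"tz": -0.001,"ax": 0,"ay": 0,"az": 1.152},{"jaw": 0.45,"tx": 0.0875,"ty": 0.2972,"tz": -0.001,"ax": 0,"ay": 0,"az": 1.152},{"jaw": 0.45,"tx": 0.0875,"ty": 0.2972,"tz": -0.001,"ax": 0,"ay": 0,"az": 1.152},{"jaw": 0.45,"tx": 0.0875,"ty": 0.2972,"tz": -0.001,"ax": 0,"ay": 0,"az": 1.152}])

```text
time: 7.2
tool_pos: [0.5651, -0.1361, 0.2145]
ee_rot: [-3.137, 0.002, -0.89]
wrist_force: [0.1, -0.1, 0.6]
width: 0.0425
```

```bash
python3 rel.py 0.5645 -0.133 0.120 -0.88
```

```text
t 7.2 pos [ 0.5651 -0.1361  0.2145] rot [-3.137e+00  2.000e-03 -8.900e-01] w 0.0425 j6 2.125 F [ 0.1 -0.1  0.6]
shift [-0.0026 -0.0011  0.0945] turn [-0.004  0.002 -0.01 ]
```

step_arm(steps=[{"jaw": 0.45,"tx": -0.0026,"ty": -0.001,"tz": 0.0,"ax": 0,"ay": 0,"az": 0},{"jaw": 0.45,"tx": -0.0026,"ty": -0.001,"tz": 0.03,"ax": 0,"ay": 0,"az": 0},{"jaw": 0.45,"tx": -0.0026,"ty": -0.001,"tz": 0.06,"ax": 0,"ay": 0,"az": 0},{"jaw": 0.45,"tx": -0.0026,"ty": -0.001,"tz": 0.08,"ax": 0,"ay": 0,"az": 0},{"jaw": 0.45,"tx": -0.0026,"ty": -0.001,"tz": 0.094,"ax": 0,"ay": 0,"az": 0},{"jaw": 0.36,"tx": -0.0026,"ty": -0.001,"tz": 0.094,"ax": 0,"ay": 0,"az": 0},{"jaw": 0.32,"tx": -0.0026,"ty": -0.001,"tz": 0.094,"ax": 0,"ay": 0,"az": 0}])

```text
time: 7.9
tool_pos: [0.5648, -0.1331, 0.1212]
ee_rot: [-3.137, 0.001, -0.889]
wrist_force: [0.3, -0.3, 1.1]
width: 0.0313
```

```bash
python3 arc.py -.90 -.93 -.965 -.98
```

```text
7.9 [ 0.5648 -0.1331  0.1212] [-3.137e+00  1.000e-03 -8.890e-01] ang -0.866 r 0.0559 F [ 0.3 -0.3  1.1] j6 2.13
-0.9 [-0.0009  0.0019  0.0022] [-0.005  0.001  0.011]
-0.93 [-0.001   0.0036  0.0022] [-0.005  0.001  0.041]
-0.965 [-0.0011  0.0055  0.0022] [-0.005  0.001  0.076]
-0.98 [-0.0012  0.0063  0.0022] [-0.005  0.001  0.091]
```

step_arm(steps=[{"jaw": 0.32,"tx": -0.0009,"ty": 0.002,"tz": 0.001,"ax": 0,"ay": 0,"az": 0.011},{"jaw": 0.32,"tx": -0.001,"ty": 0.0036,"tz": 0.001,"ax": 0,"ay": 0,"az": 0.041},{"jaw": 0.32,"tx": -0.0011,"ty": 0.0055,"tz": 0.001,"ax": 0,"ay": 0,"az": 0.076},{"jaw": 0.32,"tx": -0.0011,"ty": 0.0055,"tz": 0.001,"ax": 0,"ay": 0,"az": 0.076},{"jaw": 0.32,"tx": -0.0011,"ty": 0.0055,"tz": 0.001,"ax": 0,"ay": 0,"az": 0.076}])

```text
time: 8.4
tool_pos: [0.5608, -0.1357, 0.1216]
ee_rot: [-3.135, -0.001, -0.965]
wrist_force: [2.2, 1.8, 1.5]
width: 0.0301
```

```bash
python3 arc.py -.965; python3 - <<'E'
from ang import *
im=snapshot("scene")[0]; angs("scene",im,(-.0002,-.0015))
E
```

```text
8.4 [ 0.5608 -0.1357  0.1216] [-3.135e+00 -1.000e-03 -9.650e-01] ang -0.95 r 0.0556 F [2.2 1.8 1.5] j6 2.2
-0.965 [-0.0005  0.0009  0.0026] [-0.007 -0.001 -0.   ]
scene pointer [(30, np.float64(-0.934)), (34, np.float64(-0.929)), (38, np.float64(-0.924)), (70, np.float64(-1.101))] red [(88, np.float64(-0.888)), (94, np.float64(-0.891)), (100, np.float64(-0.881)), (106, np.float64(-0.886))]
```

step_arm(steps=[{"jaw": 0.36,"tx": 0,"ty": -0.004,"tz": 0,"ax": 0,"ay": 0,"az": 0},{"jaw": 0.36,"tx": 0,"ty": -0.0035,"tz": 0,"ax": 0,"ay": 0,"az": 0},{"jaw": 0.36,"tx": 0,"ty": -0.0035,"tz": -0.015,"ax": 0,"ay": 0,"az": 0},{"jaw": 0.36,"tx": 0,"ty": -0.0035,"tz": -0.045,"ax": 0,"ay": 0,"az": 0},{"jaw": 0.36,"tx": 0,"ty": -0.0035,"tz": -0.09,"ax": 0,"ay": 0,"az": 0},{"jaw": 0.36,"tx": 0,"ty": -0.0035,"tz": -0.095,"ax": 0,"ay": 0,"az": 0}])

```text
time: 9.05
tool_pos: [0.5656, -0.1351, 0.2245]
ee_rot: [-3.128, -0.011, -0.965]
wrist_force: [0.5, -0.4, 0.9]
width: 0.0336
```

```bash
python3 rel.py 0.49 0.12 0.215 0.3
```

```text
t 9.05 pos [ 0.5656 -0.1351  0.2245] rot [-3.128 -0.011 -0.965] w 0.0336 j6 2.202 F [ 0.5 -0.4  0.9]
shift [-0.2529 -0.083   0.0078] turn [-0.005 -0.019 -1.265]
```

Closing the jaws on the way, ready for the button.

step_arm(steps=[{"jaw": 0,"tx": -0.253,"ty": -0.083,"tz": 0.005,"ax": -0.005,"ay": -0.019,"az": -1.2},{"jaw": 0,"tx": -0.253,"ty": -0.083,"tz": 0.005,"ax": -0.005,"ay": -0.019,"az": -1.2},{"jaw": 0,"tx": -0.253,"ty": -0.083,"tz": 0.005,"ax": -0.005,"ay": -0.019,"az": -1.2},{"jaw": 0,"tx": -0.253,"ty": -0.083,"tz": 0.005,"ax": -0.005,"ay": -0.019,"az": -1.2},{"jaw": 0,"tx": -0.253,"ty": -0.083,"tz": 0.005,"ax": -0.005,"ay": -0.019,"az": -1.2},{"jaw": 0,"tx": -0.253,"ty": -0.083,"tz": 0.005,"ax": -0.005,"ay": -0.019,"az": -1.2},{"jaw": 0,"tx": -0.253,"ty": -0.083,"tz": 0.005,"ax": -0.005,"ay": -0.019,"az": -1.2},{"jaw": 0,"tx": -0.253,"ty": -0.083,"tz": 0.005,"ax": -0.005,"ay": -0.019,"az": -1.2}])

```text
time: 9.85
tool_pos: [0.4894, 0.1209, 0.218]
ee_rot: [-3.141, 0.0, 0.243]
wrist_force: [1.2, -1.1, -0.7]
width: 0.0005
```

```bash
python3 - <<'E'
from ang import *
for n,dA in(("top",(.0008,-.0006)),("scene",(-.0002,-.0015))):
    im=np.mean([snapshot(n)[0].astype(float) for _ in range(4)],0).astype(np.uint8); np.save(n+"_c.npy",im); angs(n,im,dA)
E
python3 rel.py 0.5283 0.0795 0.13 0.24
```

```text
top pointer [(30, np.float64(-0.881)), (34, np.float64(-0.879)), (38, np.float64(-0.882)), (70, np.float64(-0.88))] red [(88, np.float64(-0.907)), (94, np.float64(-0.904)), (100, np.float64(-0.906)), (106, np.float64(-0.905))]
scene pointer [(30, np.float64(-0.933)), (34, np.float64(-0.928)), (38, np.float64(-0.924)), (70, np.float64(-0.897))] red [(88, np.float64(-0.894)), (94, np.float64(-0.895)), (100, np.float64(-0.892)), (106, np.float64(-0.892))]
t 10.25 pos [0.4899 0.1198 0.2178] rot [-3.141  0.     0.233] w 0.0003 j6 1.465 F [ 0.5 -0.2  0.7]
shift [0.0281 0.0482 0.0877] turn [-0.001  0.    -0.007]
```

The tab's visible side biases the scene estimate, so the top camera (≈0.025 rad short) is the better guide. Plenty of time, so I'll do one last fine nudge before the button.

```bash
python3 rel.py 0.564 -0.1335 0.216 -0.9
```

```text
t 10.25 pos [0.4899 0.1198 0.2178] rot [-3.141  0.     0.233] w 0.0003 j6 1.465 F [ 0.5 -0.2  0.7]
shift [0.0135 0.2636 0.0016] turn [-0.000e+00  1.000e-03  1.133e+00]
```

step_arm(steps=[{"jaw": 0.45,"tx": 0.0135,"ty": 0.2636,"tz": 0.0,"ax": 0,"ay": 0,"az": 1.133},{"jaw": 0.45,"tx": 0.0135,"ty": 0.2636,"tz": 0.0,"ax": 0,"ay": 0,"az": 1.133},{"jaw": 0.45,"tx": 0.0135,"ty": 0.2636,"tz": 0.0,"ax": 0,"ay": 0,"az": 1.133},{"jaw": 0.45,"tx": 0.0135,"ty": 0.2636,"tz": 0.0,"ax": 0,"ay": 0,"az": 1.133},{"jaw": 0.45,"tx": 0.0135,"ty": 0.2636,"tz": 0.0,"ax": 0,"ay": 0,"az": 1.133},{"jaw": 0.45,"tx": 0.0135,"ty": 0.2636,"tz": 0.0,"ax": 0,"ay": 0,"az": 1.133},{"jaw": 0.45,"tx": 0.0135,"ty": 0.2636,"tz": 0.0,"ax": 0,"ay": 0,"az": 1.133},{"jaw": 0.45,"tx": 0.0135,"ty": 0.2636,"tz": 0.0,"ax": 0,"ay": 0,"az": 1.133}])

```text
time: 11.05
tool_pos: [0.564, -0.1349, 0.2171]
ee_rot: [3.141, 0.002, -0.908]
wrist_force: [0.9, 0.4, 0.9]
width: 0.0423
```

```bash
python3 rel.py 0.564 -0.1335 0.120 -0.9
```

```text
t 11.05 pos [ 0.564  -0.1349  0.2171] rot [ 3.141e+00  2.000e-03 -9.080e-01] w 0.0423 j6 2.146 F [0.9 0.4 0.9]
shift [-0.0009 -0.001   0.0971] turn [ 0.001  0.002 -0.008]
```

step_arm(steps=[{"jaw": 0.45,"tx": -0.001,"ty": -0.001,"tz": 0.0,"ax": 0,"ay": 0,"az": 0},{"jaw": 0.45,"tx": -0.001,"ty": -0.001,"tz": 0.03,"ax": 0,"ay": 0,"az": 0},{"jaw": 0.45,"tx": -0.001,"ty": -0.001,"tz": 0.06,"ax": 0,"ay": 0,"az": 0},{"jaw": 0.45,"tx": -0.001,"ty": -0.001,"tz": 0.08,"ax": 0,"ay": 0,"az": 0},{"jaw": 0.45,"tx": -0.001,"ty": -0.001,"tz": 0.096,"ax": 0,"ay": 0,"az": 0},{"jaw": 0.36,"tx": -0.001,"ty": -0.001,"tz": 0.096,"ax": 0,"ay": 0,"az": 0},{"jaw": 0.32,"tx": -0.001,"ty": -0.001,"tz": 0.096,"ax": 0,"ay": 0,"az": 0}])

```text
time: 11.75
tool_pos: [0.564, -0.1333, 0.1213]
ee_rot: [3.141, 0.002, -0.907]
wrist_force: [-0.2, 0.3, 0.5]
width: 0.0313
```

```bash
python3 arc.py -.92 -.95 -.975 -.985
```

```text
11.75 [ 0.564  -0.1333  0.1213] [ 3.141e+00  2.000e-03 -9.070e-01] ang -0.878 r 0.0557 F [-0.2  0.3  0.5] j6 2.15
-0.92 [-0.0006  0.0023  0.0023] [0.001 0.002 0.013]
-0.95 [-0.0007  0.004   0.0023] [0.001 0.002 0.043]
-0.975 [-0.0008  0.0053  0.0023] [0.001 0.002 0.068]
-0.985 [-0.0008  0.0059  0.0023] [0.001 0.002 0.078]
```

step_arm(steps=[{"jaw": 0.32,"tx": -0.0008,"ty": 0.0025,"tz": 0.001,"ax": 0,"ay": 0,"az": 0.013},{"jaw": 0.32,"tx": -0.0008,"ty": 0.0045,"tz": 0.001,"ax": 0,"ay": 0,"az": 0.043},{"jaw": 0.32,"tx": -0.0008,"ty": 0.006,"tz": 0.001,"ax": 0,"ay": 0,"az": 0.07},{"jaw": 0.32,"tx": -0.0008,"ty": 0.006,"tz": 0.001,"ax": 0,"ay": 0,"az": 0.07},{"jaw": 0.32,"tx": -0.0008,"ty": 0.006,"tz": 0.001,"ax": 0,"ay": 0,"az": 0.07}])

```text
time: 12.25
tool_pos: [0.5596, -0.1364, 0.1213]
ee_rot: [-3.14, -0.0, -0.977]
wrist_force: [1.8, 0.9, 1.9]
width: 0.0299
```

```bash
python3 arc.py -.975; python3 - <<'E'
from ang import *
im=snapshot("scene")[0]; angs("scene",im,(-.0002,-.0015))
E
```

```text
12.25 [ 0.5596 -0.1364  0.1213] [-3.14  -0.    -0.977] ang -0.975 r 0.0555 F [1.8 0.9 1.9] j6 2.21
-0.975 [-0.0005  0.      0.0023] [-0.001 -0.    -0.002]
scene pointer [(30, np.float64(-0.95)), (34, np.float64(-0.942)), (38, np.float64(-0.939)), (70, np.float64(-1.101))] red [(88, np.float64(-0.888)), (94, np.float64(-0.889)), (100, np.float64(-0.881)), (106, np.float64(-0.885))]
```

Moved by ≈0.016–0.025 rad. Retreat, and go above the button with the jaws shut.

step_arm(steps=[{"jaw": 0.36,"tx": 0,"ty": -0.004,"tz": 0,"ax": 0,"ay": 0,"az": 0},{"jaw": 0.36,"tx": 0,"ty": -0.0035,"tz": 0,"ax": 0,"ay": 0,"az": 0},{"jaw": 0.36,"tx": 0,"ty": -0.0035,"tz": -0.015,"ax": 0,"ay": 0,"az": 0},{"jaw": 0.36,"tx": 0,"ty": -0.0035,"tz": -0.045,"ax": 0,"ay": 0,"az": 0},{"jaw": 0.36,"tx": 0,"ty": -0.0035,"tz": -0.09,"ax": 0,"ay": 0,"az": 0},{"jaw": 0.36,"tx": 0,"ty": -0.0035,"tz": -0.095,"ax": 0,"ay": 0,"az": 0}])

```text
time: 12.9
tool_pos: [0.565, -0.1357, 0.2242]
ee_rot: [-3.134, -0.01, -0.977]
wrist_force: [0.9, 0.6, 1.1]
width: 0.0334
```

```bash
python3 rel.py 0.49 0.12 0.215 0.24
```

```text
t 12.9 pos [ 0.565  -0.1357  0.2242] rot [-3.134 -0.01  -0.977] w 0.0334 j6 2.214 F [0.9 0.6 1.1]
shift [-0.2539 -0.0809  0.0072] turn [-1.000e-03 -1.400e-02 -1.217e+00]
```

step_arm(steps=[{"jaw": 0,"tx": -0.254,"ty": -0.081,"tz": 0.005,"ax": -0.001,"ay": -0.014,"az": -1.2},{"jaw": 0,"tx": -0.254,"ty": -0.081,"tz": 0.005,"ax": -0.001,"ay": -0.014,"az": -1.2},{"jaw": 0,"tx": -0.254,"ty": -0.081,"tz": 0.005,"ax": -0.001,"ay": -0.014,"az": -1.2},{"jaw": 0,"tx": -0.254,"ty": -0.081,"tz": 0.005,"ax": -0.001,"ay": -0.014,"az": -1.2},{"jaw": 0,"tx": -0.254,"ty": -0.081,"tz": 0.005,"ax": -0.001,"ay": -0.014,"az": -1.2},{"jaw": 0,"tx": -0.254,"ty": -0.081,"tz": 0.005,"ax": -0.001,"ay": -0.014,"az": -1.2},{"jaw": 0,"tx": -0.254,"ty": -0.081,"tz": 0.005,"ax": -0.001,"ay": -0.014,"az": -1.2},{"jaw": 0,"tx": -0.254,"ty": -0.081,"tz": 0.005,"ax": -0.001,"ay": -0.014,"az": -1.2}])

```text
time: 13.7
tool_pos: [0.4895, 0.1209, 0.2175]
ee_rot: [3.141, 0.0, 0.231]
wrist_force: [0.3, -0.4, 0.3]
width: 0.0005
```

```bash
python3 - <<'E'
from ang import *
for n,dA in(("top",(.0008,-.0006)),("scene",(-.0002,-.0015))):
    im=np.mean([snapshot(n)[0].astype(float) for _ in range(4)],0).astype(np.uint8); np.save(n+"_c.npy",im); angs(n,im,dA)
E
python3 rel.py 0.5283 0.0795 0.13 0.24
```

```text
top pointer [(30, np.float64(-0.906)), (34, np.float64(-0.906)), (38, np.float64(-0.906)), (70, np.float64(-0.87))] red [(88, np.float64(-0.906)), (94, np.float64(-0.904)), (100, np.float64(-0.906)), (106, np.float64(-0.905))]
scene pointer [(30, np.float64(-0.945)), (34, np.float64(-0.941)), (38, np.float64(-0.936)), (70, np.float64(-0.927))] red [(88, np.float64(-0.894)), (94, np.float64(-0.894)), (100, np.float64(-0.892)), (106, np.float64(-0.891))]
t 14.1 pos [0.4901 0.1199 0.2172] rot [3.142 0.    0.221] w 0.0006 j6 1.477 F [0.1 0.2 1. ]
shift [0.0285 0.0478 0.0872] turn [ 0.     0.    -0.019]
```

Top camera: pointer −0.906, marker −0.905, aligned. Now the button.

step_arm(steps=[{"jaw": 0,"tx": 0.0285,"ty": 0.048,"tz": 0,"ax": 0,"ay": 0,"az": 0},{"jaw": 0,"tx": 0.0285,"ty": 0.048,"tz": 0.03,"ax": 0,"ay": 0,"az": 0},{"jaw": 0,"tx": 0.0285,"ty": 0.048,"tz": 0.07,"ax": 0,"ay": 0,"az": 0},{"jaw": 0,"tx": 0.0285,"ty": 0.048,"tz": 0.1,"ax": 0,"ay": 0,"az": 0},{"jaw": 0,"tx": 0.0285,"ty": 0.048,"tz": 0.11,"ax": 0,"ay": 0,"az": 0},{"jaw": 0,"tx": 0.0285,"ty": 0.048,"tz": 0.11,"ax": 0,"ay": 0,"az": 0}])

```text
time: 14.7
tool_pos: [0.5273, 0.0791, 0.1056]
ee_rot: [-3.141, 0.004, 0.221]
wrist_force: [-0.1, -0.1, 0.8]
width: 0.0005
```

```bash
python3 rel.py 0.5283 0.0795 0.0925 0.22
```

```text
t 14.7 pos [0.5273 0.0791 0.1056] rot [-3.141  0.004  0.221] w 0.0005 j6 1.393 F [-0.1 -0.1  0.8]
shift [ 0.0011 -0.0002  0.0131] turn [-0.001  0.004  0.001]
```

step_arm(steps=[{"jaw": 0,"tx": 0.001,"ty": 0,"tz": 0.004,"ax": 0,"ay": 0,"az": 0},{"jaw": 0,"tx": 0.001,"ty": 0,"tz": 0.008,"ax": 0,"ay": 0,"az": 0},{"jaw": 0,"tx": 0.001,"ty": 0,"tz": 0.011,"ax": 0,"ay": 0,"az": 0},{"jaw": 0,"tx": 0.001,"ty": 0,"tz": 0.013,"ax": 0,"ay": 0,"az": 0},{"jaw": 0,"tx": 0.001,"ty": 0,"tz": 0.013,"ax": 0,"ay": 0,"az": 0}])

```text
time: 15.2
tool_pos: [0.5298, 0.0794, 0.0944]
ee_rot: [3.141, -0.0, 0.221]
wrist_force: [1.2, -0.2, 5.1]
width: -0.0001
```

step_arm(steps=[{"jaw": 0,"tx": 0,"ty": 0,"tz": 0.002,"ax": 0,"ay": 0,"az": 0},{"jaw": 0,"tx": 0,"ty": 0,"tz": 0.003,"ax": 0,"ay": 0,"az": 0},{"jaw": 0,"tx": 0,"ty": 0,"tz": 0.003,"ax": 0,"ay": 0,"az": 0}])

```text
time: 15.5
tool_pos: [0.5299, 0.0795, 0.0942]
ee_rot: [3.141, -0.002, 0.221]
wrist_force: [-4.3, -0.6, 11.1]
width: 0.0004
```

The force rose from 5 to 11 N with no further travel, so the button is fully in. Release straight up.

step_arm(steps=[{"jaw": 0,"tx": 0,"ty": 0,"tz": -0.005,"ax": 0,"ay": 0,"az": 0},{"jaw": 0,"tx": 0,"ty": 0,"tz": -0.015,"ax": 0,"ay": 0,"az": 0},{"jaw": 0,"tx": 0,"ty": 0,"tz": -0.05,"ax": 0,"ay": 0,"az": 0},{"jaw": 0,"tx": 0,"ty": 0,"tz": -0.1,"ax": 0,"ay": 0,"az": 0},{"jaw": 0,"tx": -0.05,"ty": -0.04,"tz": -0.12,"ax": 0,"ay": 0,"az": 0},{"jaw": 0,"tx": -0.1,"ty": -0.08,"tz": -0.12,"ax": 0,"ay": 0,"az": 0},{"jaw": 0,"tx": -0.15,"ty": -0.08,"tz": -0.12,"ax": 0,"ay": 0,"az": 0},{"jaw": 0,"tx": -0.15,"ty": -0.08,"tz": -0.12,"ax": 0,"ay": 0,"az": 0}])

```text
time: 16.3
tool_pos: [0.3628, 0.1252, 0.2142]
ee_rot: [3.141, -0.001, 0.222]
wrist_force: [1.0, -0.6, 0.8]
width: 0.0005
```

```bash
python3 - <<'E'
from ang import *
for n,dA in(("top",(.0008,-.0006)),("scene",(-.0002,-.0015))):
    S=[snapshot(n) for _ in range(3)]; im=np.mean([s[0].astype(float) for s in S],0).astype(np.uint8); angs(n,im,dA)
    f=np.load(n+"0.npz"); P=pts(n,S[-1][1]); P0=pts(n,f['d'])
    for q in("jar","pot","start_top"):
        r=silhouettes(n,q)
        if r: m=r[0]['pixels']; print(n,q,round(r[0]['confidence'],2),"now",np.median(P[m],0).round(4),"before, same px",np.median(P0[m],0).round(4))
    if n=="scene": cv2.imwrite("pics/end.png",im[...,::-1])
s=get_obs(); print(s['time'],s['tool_pos'],s['wrist_force'])
E
```

```text
top pointer [(30, np.float64(-0.906)), (34, np.float64(-0.906)), (38, np.float64(-0.906)), (70, np.float64(-0.905))] red [(88, np.float64(-0.906)), (94, np.float64(-0.904)), (100, np.float64(-0.906)), (106, np.float64(-0.905))]
top jar 0.8 now [0.6127 0.2115 0.0941] before, same px [0.6128 0.2117 0.0938]
top pot 0.89 now [ 0.4648 -0.2861  0.1023] before, same px [ 0.4649 -0.286   0.1021]
top start_top 0.77 now [0.5273 0.0787 0.0917] before, same px [0.5272 0.0788 0.0917]
scene pointer [(30, np.float64(-0.949)), (34, np.float64(-0.944)), (38, np.float64(-0.939)), (70, np.float64(-0.926))] red [(88, np.float64(-0.894)), (94, np.float64(-0.894)), (100, np.float64(-0.893)), (106, np.float64(-0.89))]
scene jar 0.9 now [0.6372 0.2262 0.0841] before, same px [0.6373 0.2263 0.0842]
scene pot 0.63 now [ 0.4822 -0.2754  0.076 ] before, same px [ 0.4821 -0.2756  0.0757]
scene start_top 0.84 now [0.5317 0.0807 0.0919] before, same px [0.532  0.0805 0.0918]
16.9 [0.36625062 0.12455399 0.21351603] [0.59848556 0.059702   1.03441001]
```

View pics/end.png

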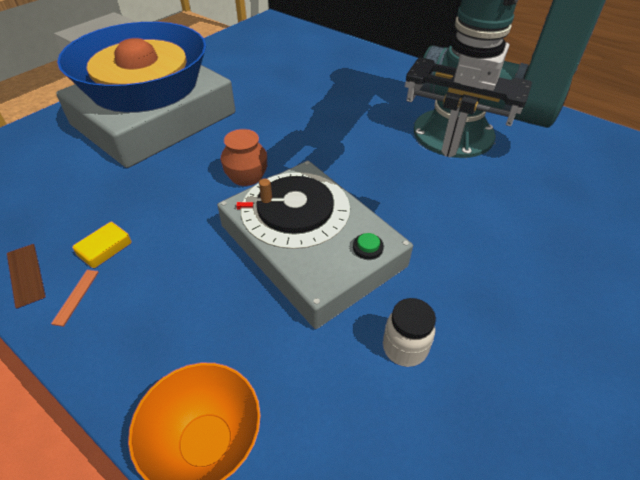

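The final scene shows the handle (265,188) in line with the red marker (244,205), the button (369,243) out, and the jar and pot unmoved. Handing in.

```bash
python3 -c "from bench import *; print(close_job())"
```

```text
the job is handed in; nothing more can be done
None
```

The dial is set to the red marker and the start button has been pressed and released. I handed the job in at about 17 s of the 48 s allowed.

- **Dial:** I pushed the handle clockwise by about 2.1 rad with the fingers either side of it. Two small nudges followed to line it up, and then I let go. The last top view put the pointer at −0.906 rad and the marker at −0.905 rad.
- **Disagreement:** The oblique scene camera read the pointer about 0.03 rad past the marker. I trusted the top view, because its pointer readings agreed at every radius and the scene camera also sees the side of the red tab, which biases its marker reading.
- **Marker:** It did not move; it read the same before and after.
- **Button:** I pressed it with the jaws shut. The force rose from 5 to 11 N with no further travel, so it was fully in. Afterwards it read 92 mm high again, its released height.
- **Pot and jar:** Both were within 0.3 mm of their starting positions. The arm ended clear of everything.

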